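# Kit left- and right-hand control-unit brackets into their trays

## Robot

A 6-joint arm with a two-finger parallel gripper is mounted at the origin on the work surface. World frame = base frame: x ahead of the robot, y to its left, z up, the work surface at z = 0. Lengths are in mm, angles in rad, forces in N, time in s.
With the tool pointing down it reaches from about 300 to 775 mm from the base axis. Payload 14.6 kg.
Tool frame: the origin (TCP) lies on the centre line of the jaws, within the pads' length; the fingertips stand 8 mm ahead of it and the grasp point (between the pads) lies 11 mm behind it; z points along the fingers, y is the line along which they close (so a half turn about z gives the same grasp; the last joint's range is limited). The gripper opens to 94 mm and grips with 3 to 60 N. Pads are 16 mm wide; open, the fingers measure 119 mm over their backs; the gripper's body (75 mm by 177 mm) begins 78 mm behind the grasp point.
Start: joints at [-1.358, 0.3, 1.521, -0, 1.321, -0.067], TCP at [151.883, -528.603, 213.446] pointing down, gripper open.
Joint ranges: [-3.03, 3.03], [-0.79, 2.21], [0.23, 2.52], [-1.04, 4.18], [0, 3.07], [-2.55, 2.55]. Speed limits (rad/s): [2.22, 2.22, 2.57, 3.14, 3.14, 3.14].

## Interface

Orientations are given as [roll, pitch, yaw] about the fixed x, y, z axes, in that order (R = Rz(yaw) Ry(pitch) Rx(roll)).
In Python, from cell import manip gives the robot as it stands.
- The arm moves only by the tool jog_arm, never from a script. Its argument "rows" is one flat list of numbers, 7 for each row, row after row: the shift along the world's x, y, z in cm, then the turn, a rotation vector about the world's x, y, z in rad, then the closure, from 0 (fully open) to 1 (shut). In form: [dx, dy, dz, rx, ry, rz, fingers, dx, dy, dz, rx, ry, rz, fingers, ...]. A call has 1 to 20 rows; each row shifts and turns the commanded pose from where the row before left it; what a row does not reach is not made up. A row lasts 1/12 s, in which the tool goes at most 41.7 mm and 7.16 degrees, less where a joint would pass 70% of its speed; a pose out of reach is approached as far as the arm can. A call with a gripper value outside its range is refused whole. The fingers move at their own pace and stop on an object; "newtons" is the grip in N (left out, the last holds). Time passes only in rows, so rows that do not move let the fingers close. It gives the time, the measured TCP pose, the force, the opening and the grip force at its end, in the units of the state.
- manip.read_state(): the state, without advancing time (a new reading comes with each control period).
- manip.camera(name): name is "side" or "top"; returns (picture, depth): 420x560x3 uint8, blue, green, red; 420x560 float32, mm along the optical axis (not along the pixel's ray), 0 where there is no reading.
- manip.camera_model(name): a dict with "K" (3x3 intrinsics, pixels), "R" (3x3) and "t" (3): a world point X has camera coordinates R X + t. Camera axes: x right, y down, z forward; pixel columns grow to the right and rows downward; lengths in mm; the calibration is good to about 2 mm. A picture is of the moment at which its call begins. camera_model takes no time and is no camera call.
- manip.sign_off(): hands the job in; it is judged then, once.
The state is a dict: "clock": time; "joints": joint angles; "qd": joint speeds; "effort": joint torques, N m; "eef_pos": TCP position; "eef_rot": TCP orientation; "wrist_force": force on the tool from outside, world axes, zero at the start; "moment": the same for the moment, N m; "finger_gap": finger opening in mm; "finger_force": force on a finger pad.
Only numpy, scipy, OpenCV 4.12 (cv2) and the standard library are available. Lean on these libraries where they do the work, as an engineer would, in place of code of your own. Each camera call takes 0.05 s, during which the arm holds its last target. There are 200 camera calls.

## Task

Kit the brackets for the next control-unit jobs: lay the two left-hand brackets in the left-hand tray and the two right-hand brackets in the right-hand tray, one in each L-shaped pocket, lying flat on the pocket floor. The pockets' shape shows which tray is which, wherever it stands. Leave the double-eared and the earless bracket where they lie on the bench, and do not disturb the control unit or the spray can.

Things in the scene. Friction and masses are not known exactly. Their poses are not given: they have to be found in the camera images.
- left1: LEFT-hand bracket 1 of 2. Loose cast aluminium, about 90 g: flat bar 72 (x) x 20 (y) x 8 mm high; on its middle an upright rib to pinch from above, 36 mm along x, 12 thick in y, top at z = 42. Origin: centre of the underside, below the rib; z up. Flat ear, 8 mm high, at the +x end (x 12 to 36) reaching y = +36: on the left when the eared end points away from you.
- left2: LEFT-hand bracket 2 of 2. Loose cast aluminium, about 90 g: flat bar 72 (x) x 20 (y) x 8 mm high; on its middle an upright rib to pinch from above, 36 mm along x, 12 thick in y, top at z = 42. Origin: centre of the underside, below the rib; z up. Flat ear, 8 mm high, at the +x end (x 12 to 36) reaching y = +36: on the left when the eared end points away from you.
- right1: RIGHT-hand bracket 1 of 2. Loose cast aluminium, about 90 g: flat bar 72 (x) x 20 (y) x 8 mm high; on its middle an upright rib to pinch from above, 36 mm along x, 12 thick in y, top at z = 42. Origin: centre of the underside, below the rib; z up. Flat ear, 8 mm high, at the +x end (x 12 to 36) reaching y = -36: on the right when the eared end points away from you.
- right2: RIGHT-hand bracket 2 of 2. Loose cast aluminium, about 90 g: flat bar 72 (x) x 20 (y) x 8 mm high; on its middle an upright rib to pinch from above, 36 mm along x, 12 thick in y, top at z = 42. Origin: centre of the underside, below the rib; z up. Flat ear, 8 mm high, at the +x end (x 12 to 36) reaching y = -36: on the right when the eared end points away from you.
- tee: DOUBLE-EARED look-alike, stays where it lies. Loose cast aluminium, about 90 g: flat bar 72 (x) x 20 (y) x 8 mm high; on its middle an upright rib to pinch from above, 36 mm along x, 12 thick in y, top at z = 42. Origin: centre of the underside, below the rib; z up. Two such ears at the +x end, y = -36 to +36.
- straight: EARLESS look-alike, stays where it lies. Loose cast aluminium, about 90 g: flat bar 72 (x) x 20 (y) x 8 mm high; on its middle an upright rib to pinch from above, 36 mm along x, 12 thick in y, top at z = 42. Origin: centre of the underside, below the rib; z up. Bar and rib only.
- left_tray: LEFT-hand tray, fixed, grey, 102 (x) x 150 (y) x 14 mm. Two alike L-shaped pockets side by side in y, black floor at z = 4; 9 mm play round a left-hand bracket. Origin: centre of underside. Bracket home: its origin at x = 0, y = -50 or +22, z = 4 mm, its x along the tray's x (ear at the +x end towards +y; turned round it does not fit). On the robot's left or right side.
- right_tray: RIGHT-hand tray, fixed, grey, 102 (x) x 150 (y) x 14 mm. Two alike L-shaped pockets side by side in y, black floor at z = 4; 9 mm play round a right-hand bracket. Origin: centre of underside. Bracket home: its origin at x = 0, y = +50 or -22, z = 4 mm, its x along the tray's x (ear at the +x end towards -y; turned round it does not fit). On the robot's left or right side.
- ecu: Bystander: an engine control unit, ribbed aluminium housing 120 (x) x 170 (y) mm, 38 mm high at its black connector, about 700 g, loose on the bench beyond the brackets. Origin: centre of the underside.
- can: Bystander: a closed spray can with a yellow label, 56 mm across, 170 mm high, loose, standing beyond the tray place on the robot's left. Origin: centre of the underside.
Mind the look-alikes: they are no part of the job. What is shaped like the left1 but orange or red is not meant.

How it is judged (in metres and radians):
At the end, for the whole second after the job is handed in: Each tray holds its two brackets, one per pocket: within 13 mm of the pocket's place in x and y, under 3 mm above its floor, tilted under 0.08 rad, bar within 0.5 rad of the tray's x axis, at rest; double-eared and earless brackets within 20 mm of their starts ((((x of left1 in the frame of left_tray between -0.013 and 0.013 m and y of left1 in the frame of left_tray between -0.063 and -0.037 m and z of left1 in the frame of left_tray below 0.007 m and angle between left1's own z axis and vertical below 0.08 rad and angle between the x axis of left1 and the x axis of left_tray, either way round below 0.5 rad) and (x of left2 in the frame of left_tray between -0.013 and 0.013 m and y of left2 in the frame of left_tray between 0.009 and 0.035 m and z of left2 in the frame of left_tray below 0.007 m and angle between left2's own z axis and vertical below 0.08 rad and angle between the x axis of left2 and the x axis of left_tray, either way round below 0.5 rad)) or ((x of left2 in the frame of left_tray between -0.013 and 0.013 m and y of left2 in the frame of left_tray between -0.063 and -0.037 m and z of left2 in the frame of left_tray below 0.007 m and angle between left2's own z axis and vertical below 0.08 rad and angle between the x axis of left2 and the x axis of left_tray, either way round below 0.5 rad) and (x of left1 in the frame of left_tray between -0.013 and 0.013 m and y of left1 in the frame of left_tray between 0.009 and 0.035 m and z of left1 in the frame of left_tray below 0.007 m and angle between left1's own z axis and vertical below 0.08 rad and angle between the x axis of left1 and the x axis of left_tray, either way round below 0.5 rad))) and (((x of right1 in the frame of right_tray between -0.013 and 0.013 m and y of right1 in the frame of right_tray between 0.037 and 0.063 m and z of right1 in the frame of right_tray below 0.007 m and angle between right1's own z axis and vertical below 0.08 rad and angle between the x axis of right1 and the x axis of right_tray, either way round below 0.5 rad) and (x of right2 in the frame of right_tray between -0.013 and 0.013 m and y of right2 in the frame of right_tray between -0.035 and -0.009 m and z of right2 in the frame of right_tray below 0.007 m and angle between right2's own z axis and vertical below 0.08 rad and angle between the x axis of right2 and the x axis of right_tray, either way round below 0.5 rad)) or ((x of right2 in the frame of right_tray between -0.013 and 0.013 m and y of right2 in the frame of right_tray between 0.037 and 0.063 m and z of right2 in the frame of right_tray below 0.007 m and angle between right2's own z axis and vertical below 0.08 rad and angle between the x axis of right2 and the x axis of right_tray, either way round below 0.5 rad) and (x of right1 in the frame of right_tray between -0.013 and 0.013 m and y of right1 in the frame of right_tray between -0.035 and -0.009 m and z of right1 in the frame of right_tray below 0.007 m and angle between right1's own z axis and vertical below 0.08 rad and angle between the x axis of right1 and the x axis of right_tray, either way round below 0.5 rad))) and distance of each of tee, straight from where it was at the start of the episode below 0.02 m and linear speed of each of left1, left2, right1, right2 below 0.02 m/s and angular speed of each of left1, left2, right1, right2 below 0.2 rad/s); the robot touches nothing.
It fails at once if a look-alike bracket moved by more than 20 mm (distance of any of tee, straight from where it was at the start of the episode above 0.02 m).
It fails at once if the control unit or the spray can moved by more than 20 mm (distance of any of ecu, can from where it was at the start of the episode above 0.02 m).
It also fails if it takes over 109 s, if anything falls off the work surface, if the arm or the gripper's body presses on something with over 40 N, if the wrist force passes 120 N, or if a joint passes its speed limit or range.

## Working session

There is one attempt and no reset: what is moved stays moved. The work goes in short steps, Python scripts to look and compute and a tool call to move; the robot and the scene stay as the last step left them, time stands still between calls to the robot, and variables do not carry over. Pictures are saved under pics/ and viewed, at most 14 in all, crops included, and the job is handed in when it is done.

Besides the shell and the picture viewer there is one more tool, called after "Call:" in YAML: its name, and indented under it one key for each argument. jog_arm: Moves the arm, as the interface text tells. Its arguments: {"type":"object","properties":{"rows":{"type":"array"},"newtons":{"type":"number"}},"required":["rows"]}

```bash
mkdir -p pics
python3 - <<'E'
from cell import manip
import cv2,numpy as np
for n in("top","side"):
    p,d=manip.camera(n);cv2.imwrite(f"pics/{n}0.png",p);np.savez(f"pics/{n}0.npz",p=p,d=d)
    m=manip.camera_model(n);print(n,m)
print(manip.read_state())
E
```

```text
top {'K': array([[448.36611477,   0.        , 280.80480304],
       [  0.        , 448.36611477, 215.27353874],
       [  0.        ,   0.        ,   1.        ]]), 'R': array([[-0.00526427, -0.99987167,  0.01513073],
       [-0.99561679,  0.00382775, -0.09344816],
       [ 0.09337825, -0.01555635, -0.99550917]]), 't': array([  9.4030058 , 604.02749885, 912.94626086])}
side {'K': array([[469.06490883,   0.        , 272.10244833],
       [  0.        , 469.06490883, 210.1480496 ],
       [  0.        ,   0.        ,   1.        ]]), 'R': array([[-0.94778819, -0.31884575,  0.00591081],
       [-0.21968522,  0.63936773, -0.73684959],
       [ 0.23116218, -0.69967585, -0.67603088]]), 't': array([ 606.89582757,  165.34500382, 1167.48397027])}
{'clock': 0.1, 'joints': array([-1.35760250e+00,  3.00381616e-01,  1.52149962e+00,  1.65630875e-05,
        1.32073117e+00, -6.65728515e-02]), 'qd': array([-0.00079293, -0.00037505, -0.00246609,  0.00099458, -0.00145579,
       -0.00043145]), 'effort': array([ 5.02968433e-04, -5.32644510e+01, -3.53286874e+01,  7.09583564e-02,
        2.34815682e-02, -5.77998799e-05]), 'eef_pos': array([ 151.83963109, -528.38865951,  212.9698803 ]), 'eef_rot': array([-3.14057623e+00, -8.38455094e-05,  2.79762527e-01]), 'wrist_force': array([ 0.2941043 , -0.55751189,  0.10756684]), 'moment': array([-0.00637174, -0.01879584, -0.04894584]), 'finger_force': 0.0, 'finger_gap': 93.8702308065286}
```

View pics/top0.png

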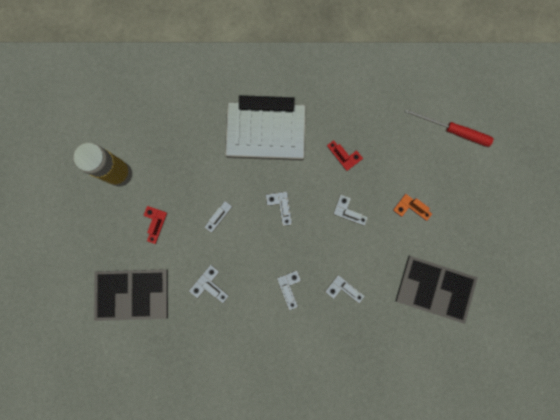

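View pics/side0.png

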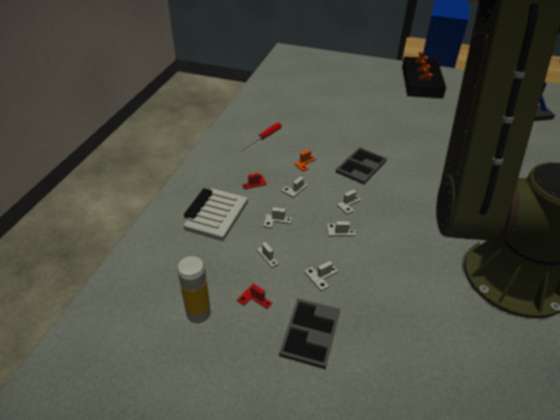

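```bash
cat > h.py <<'E'
from cell import manip
import cv2,numpy as np
def project(n,X):
    m=manip.camera_model(n);c=np.asarray(X,float)@m["R"].T+m["t"];u=c@m["K"].T
    return u[:,:2]/u[:,2:]
def world(n,uv,z):
    m=manip.camera_model(n);r=(np.c_[uv,np.ones(len(uv))]@np.linalg.inv(m["K"]).T)@m["R"]
    o=-m["R"].T@m["t"];return o+r*((z-o[2])/r[:,2])[:,None]
def cloud(n,d):
    m=manip.camera_model(n);v,u=np.indices(d.shape)
    c=np.stack([u,v,np.ones_like(u)],-1)@np.linalg.inv(m["K"]).T*d[...,None]
    return (c-m["t"])@m["R"]
def rect(n,p,z,x0,x1,y0,y1,s):
    # out pixel (u,v): y=y1-u/s, x=x1-v/s
    W,H=int((y1-y0)*s),int((x1-x0)*s)
    q=np.float32([[0,0],[W,0],[W,H],[0,H]])
    X=[[x1-b/s,y1-a/s,z] for a,b in q]
    return cv2.warpPerspective(p,cv2.getPerspectiveTransform(np.float32(project(n,X)),q),(W,H),flags=cv2.INTER_CUBIC)
E
python3 - <<'E'
from h import *
f=np.load("pics/top0.npz");p,d=f["p"],f["d"]
cv2.imwrite("pics/rect.png",rect("top",p,8,260,600,-380,380,1.05))
c=cloud("top",d)
for n,(u,v) in dict(bench=(300,340),lt=(149,310),rt=(432,300),ltf=(105,282),rib=(345,292),ecu=(265,135),can=(90,158)).items(): print(n,c[v,u].round(1),c[v-1:v+2,u-1:u+2,2].round(1).ravel())
g=p.min(2); m=((g>140)).astype(np.uint8)
k,l,s,cc=cv2.connectedComponentsWithStats(m)
for i in range(1,k):
    if s[i,4]>60: print(s[i],cc[i].round(1),world("top",cc[i:i+1],8).round(0)[0])
E
```

```text
bench [ 3.425e+02 -3.290e+01  3.000e-01] [-0.6  3.4 -0.8 -3.4  0.3 -2.   1.6  0.4 -0.9]
lt [407.5 284.1   5.3] [ 6.   3.1 15.6  5.5  5.3 12.4  5.3  6.8 14. ]
rt [ 424.8 -312.    10.8] [ 5.3 10.7 12.6 10.7 10.8 13.3  9.5 10.8 14.8]
ltf [466.2 378.7   2.6] [5.9 5.8 4.8 3.6 2.6 5.  3.3 4.6 3.2]
rib [ 442.5 -128.4    9.2] [ 9.3  7.7  7.3  0.8  9.2 11.1  1.6 -2.   9.2]
ecu [778.6  39.6  19.6] [22.1 22.9 20.8 23.  19.6 21.3 22.1 20.2 21. ]
can [695.6 351.1 167.7] [167.3 173.7 170.6 172.  167.7 171.1 173.1 169.5 169.3]
[ 226  103   78   54 3420] [265.2 132.7] [787.  40.   8.]
[ 75 144  27  26 546] [ 87.5 156.5] [735. 423.   8.]
[268 192  22  23 188] [281.1 200.8] [637.   5.   8.]
[335 198  15  18 110] [341.1 207.4] [ 623. -124.    8.]
[208 202  22  23 129] [219.2 212. ] [614. 138.   8.]
[346 210  18   8  65] [353.7 213.7] [ 609. -151.    8.]
[191 266  27  31 279] [205.1 283.2] [463. 167.   8.]
[278 272  22  13 132] [287.8 279. ] [471.  -8.   8.]
[327 276  17  22 129] [336.  285.4] [ 456. -110.    8.]
[282 285  12  24 131] [287.7 294.6] [438.  -7.   8.]
[345 284  18  18  93] [352.4 291. ] [ 444. -144.    8.]
```

View pics/rect.png

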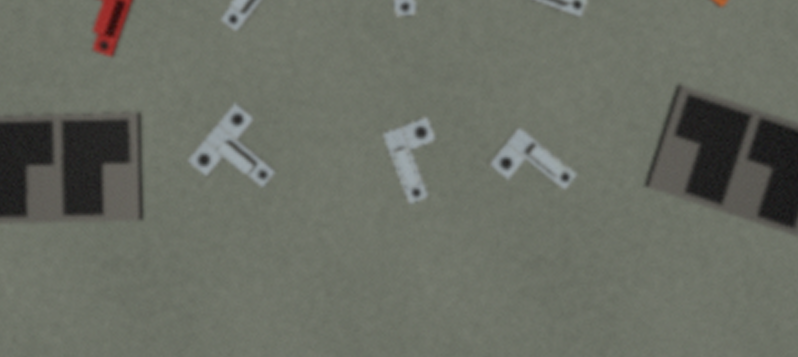

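```bash
cat >> h.py <<'E'
from scipy.optimize import differential_evolution
def base(h,g=0):  # h=+1 left, -1 right; footprint, grown by g
    P=np.float64([[-36-g,-10-g],[36+g,-10-g],[36+g,36+g],[12-g,36+g],[12-g,10+g],[-36-g,10+g]]);P[:,1]*=h;return P
RIB=np.float64([[-18,-6],[18,-6],[18,6],[-18,6]])
S=4
def fill(n,P,z,pose,off,shape,oy=0):
    c,s=np.cos(pose[2]),np.sin(pose[2]);Q=(P+[0,oy])@np.array([[c,s],[-s,c]])+pose[:2]
    return ((project(n,np.c_[Q,np.full(len(Q),z)])-off)*S+S/2-.5)
def poly(q,shape,hull=False):
    m=np.zeros(shape,np.uint8);q=np.float32(q)
    if hull:q=cv2.convexHull(q)[:,0]
    cv2.fillPoly(m,[np.round(q*16).astype(np.int32)],1,shift=4);return m
def bracket_mask(n,pose,h,off,sh,z0=0):
    m=poly(fill(n,base(h),z0+8,pose,off,sh),sh)|poly(fill(n,base(h),z0+1,pose,off,sh),sh)
    return m|poly(np.r_[fill(n,RIB,z0+8,pose,off,sh),fill(n,RIB,z0+42,pose,off,sh)],sh,True)
def tray_mask(n,pose,h,off,sh):
    m=np.zeros(sh,np.uint8)
    for oy in(-50*h,22*h):
        m|=poly(fill(n,base(h,9),14,pose,off,sh,oy),sh)&poly(fill(n,base(h,9),4,pose,off,sh,oy),sh)
    return m
def fit(n,p,kind,h,x,y,yaw,dyaw=.5,dxy=25,z0=0,name=None):
    r=60 if kind=="tray" else 40
    cu=project(n,[[x,y,z0+10]])[0].astype(int);off=cu-r
    g=cv2.resize(p[off[1]:off[1]+2*r,off[0]:off[0]+2*r],None,fx=S,fy=S,interpolation=cv2.INTER_CUBIC)
    gray=g.max(2).astype(float);sh=gray.shape
    if kind=="tray": obs=gray<55;f=tray_mask
    else:
        obs=cv2.morphologyEx((gray>(np.median(gray)+25)).astype(np.uint8),cv2.MORPH_CLOSE,np.ones((17,17)))>0;f=lambda *a:bracket_mask(*a,z0)
    def cost(q):
        m=f(n,q,h,off,sh)>0
        return -(m&obs).sum()/max(1,(m|obs).sum()) if kind=="tray" else -(m&obs).sum()/m.sum()+.5*(obs&~m&(cv2.dilate(m.astype(np.uint8),np.ones((33,33)))>0)).sum()/m.sum()
    R=differential_evolution(cost,[(x-dxy,x+dxy),(y-dxy,y+dxy),(yaw-dyaw,yaw+dyaw)],seed=1,maxiter=60,popsize=12,tol=1e-4)
    if name:
        c,_=cv2.findContours(f(n,R.x,h,off,sh),cv2.RETR_EXTERNAL,cv2.CHAIN_APPROX_NONE)
        cv2.drawContours(g,c,-1,(0,0,255),1);cv2.imwrite(name,g)
    return R.x,R.fun,g
E
python3 - <<'E'
from h import *
p=np.load("pics/top0.npz")["p"]
J=[("L1","b",1,460,-128,.65),("L2","b",1,625,0,.1),("R1","b",-1,450,-8,.2),("R2","b",-1,610,-138,1.2),("Ltray","tray",1,450,-330,-.25),("Rtray","tray",-1,445,328,0)]
T=[]
for n,k,h,x,y,w in J:
    q,c,g=fit("top",p,k,h,x,y,w);q2=q
    print(n,q.round(3),round(c,3))
    q,c,g=fit("top",p,k,h,*q,name="pics/tmp.png",dxy=6,dyaw=.1);g=cv2.resize(g,(260,260));cv2.putText(g,n,(5,20),0,.6,(0,255,255),1);T.append(g)
cv2.imwrite("pics/fit.png",np.vstack([np.hstack(T[:3]),np.hstack(T[3:])]))
E
```

```text
Traceback (most recent call last):
  File "h.py", line 50, in fit
    R=differential_evolution(cost,[(x-dxy,x+dxy),(y-dxy,y+dxy),(yaw-dyaw,yaw+dyaw)],seed=1,maxiter=60,popsize=12,tol=1e-4)
  File "h.py", line 48, in cost
    m=f(n,q,h,off,sh)>0
      ~^^^^^^^^^^^^^^
  File "h.py", line 46, in <lambda>
    obs=cv2.morphologyEx((gray>(np.median(gray)+25)).astype(np.uint8),cv2.MORPH_CLOSE,np.ones((17,17)))>0;f=lambda *a:bracket_mask(*a,z0)
                                                                                                                      ~~~~~~~~~~~~^^^^^^^
  File "h.py", line 32, in bracket_mask
    m=poly(fill(n,base(h),z0+8,pose,off,sh),sh)|poly(fill(n,base(h),z0+1,pose,off,sh),sh)
                                                     ~~~~^^^^^^^^^^^^^^^^^^^^^^^^^^^^
  File "h.py", line 26, in fill
    return ((project(n,np.c_[Q,np.full(len(Q),z)])-off)*S+S/2-.5)
             ~~~~~~~^^^^^^^^^^^^^^^^^^^^^^^^^^^^^^
  File "h.py", line 4, in project
    m=manip.camera_model(n);c=np.asarray(X,float)@m["R"].T+m["t"];u=c@m["K"].T
ValueError: time passes only in moves, steps and waits
```

```bash
sed -i 's/manip.camera_model(n)/CM(n)/; ' h.py; sed -i '2a import functools\n@functools.cache\ndef CM(n): return manip.camera_model(n)' h.py
cat > f0.py <<'E'
from h import *
p=np.load("pics/top0.npz")["p"]
J=[("L1","b",1,460,-128,.65),("L2","b",1,625,0,.1),("R1","b",-1,450,-8,.2),("R2","b",-1,610,-138,1.2),("Ltray","tray",1,450,-330,-.25),("Rtray","tray",-1,445,328,0)]
T=[]
for n,k,h,x,y,w in J:
    q,c,g=fit("top",p,k,h,x,y,w,name="pics/tmp.png")
    print(n,q.round(3),round(c,3))
    g=cv2.resize(g,(260,260));cv2.putText(g,n,(5,20),0,.6,(0,255,255),1);T.append(g)
cv2.imwrite("pics/fit.png",np.vstack([np.hstack(T[:3]),np.hstack(T[3:])]))
E
time python3 f0.py
```

```text
L1 [ 448.526 -137.096    0.924] -0.765
L2 [ 6.21539e+02 -1.48500e+00  1.17000e-01] -0.771
R1 [ 4.42396e+02 -6.76900e+00  3.70000e-01] -0.814
R2 [ 606.067 -144.558    1.205] -0.761
Ltray [ 4.47403e+02 -3.24469e+02 -3.21000e-01] -0.957
Rtray [4.39797e+02 3.23567e+02 2.10000e-02] -0.958
real	0m18.257s
user	0m18.714s
sys	0m0.242s
```

View pics/fit.png

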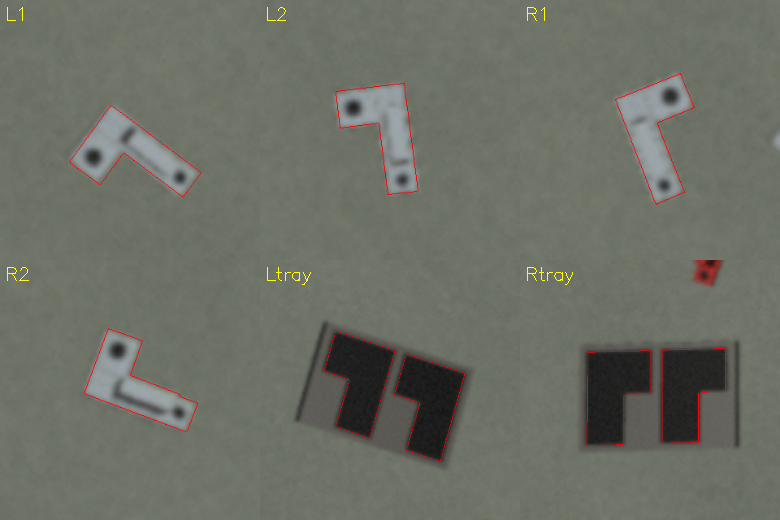

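The top picture shows the following (pixels in brackets):
- **Tee:** (210,285).
- **Straight:** (218,216).
- **Left brackets:** (345,289) and (281,207). With the eared end pointing away, the ear is on the left.
- **Right brackets:** (289,290) and (350,210).
- **Not meant:** the red and orange look-alikes at (155,225), (345,155) and (412,207).
- **Trays:** the ears of the pockets in the tray on the robot's left (132,295) point right, so it is the right-hand tray. The tray at (436,289) is the left-hand one.

The fitted outlines match all six well. I'll start with L1.

Call:
jog_arm:
  rows: [1.85,2.45,-0.75,0,0,0.04,0.45,1.85,2.45,-0.75,0,0,0.04,0.45,1.85,2.45,-0.75,0,0,0.04,0.45,1.85,2.45,-0.75,0,0,0.04,0.45,1.85,2.45,-0.75,0,0,0.04,0.45,1.85,2.45,-0.75,0,0,0.04,0.45,1.85,2.45,-0.75,0,0,0.04,0.45,1.85,2.45,-0.75,0,0,0.04,0.45,1.85,2.45,-0.75,0,0,0.04,0.45,1.85,2.45,-0.75,0,0,0.04,0.45,1.85,2.45,-0.75,0,0,0.04,0.45,1.85,2.45,-0.75,0,0,0.04,0.45,1.85,2.45,-0.75,0,0,0.04,0.45,1.85,2.45,-0.75,0,0,0.04,0.45,1.85,2.45,-0.75,0,0,0.04,0.45,1.85,2.45,-0.75,0,0,0.04,0.45,0,0,0,0,0,0,0.45,0,0,0,0,0,0,0.45,0,0,0,0,0,0,0.45]
  newtons: 25

```text
clock: 1.68
eef_pos: [447.6, -136.8, 93.3]
eef_rot: [-3.141, 0.0, 0.92]
wrist_force: [-0.1, -1.0, -0.5]
finger_gap: 51.8
finger_force: 0.0
```

Call:
jog_arm:
  rows: [0.1,0,-1.8,0,0,0,0.45,0,0,-1.8,0,0,0,0.45,0,0,-1.8,0,0,0,0.45,0,0,-1.0,0,0,0,0.45,0,0,-0.7,0,0,0,0.45,0,0,0,0,0,0,0.45,0,0,0,0,0,0,1,0,0,0,0,0,0,1,0,0,0,0,0,0,1,0,0,0,0,0,0,1,0,0,0,0,0,0,1,0,0,0,0,0,0,1,0,0,0,0,0,0,1,0,0,0,0,0,0,1]

```text
clock: 2.85
eef_pos: [449.0, -136.6, 22.6]
eef_rot: [3.141, -0.0, 0.92]
wrist_force: [-1.0, -0.3, 3.2]
finger_gap: 11.8
finger_force: 24.9
```

Call:
jog_arm:
  rows: [0,0,2.3,0,0,0,1,0,0,2.3,0,0,0,1,0,0,2.3,0,0,0,1,-0.125,-1.68,0,0,0,-0.09,1,-0.125,-1.68,0,0,0,-0.09,1,-0.125,-1.68,0,0,0,-0.09,1,-0.125,-1.68,0,0,0,-0.09,1,-0.125,-1.68,0,0,0,-0.09,1,-0.125,-1.68,0,0,0,-0.09,1,-0.125,-1.68,0,0,0,-0.09,1,-0.125,-1.68,0,0,0,-0.09,1,-0.125,-1.68,0,0,0,-0.09,1,-0.125,-1.68,0,0,0,-0.09,1,-0.125,-1.68,0,0,0,-0.09,1,-0.125,-1.68,0,0,0,-0.09,1,-0.125,-1.68,0,0,0,-0.09,1,-0.125,-1.68,0,0,0,-0.07,1,0,0,0,0,0,0,1,0,0,0,0,0,0,1,0,0,0,0,0,0,1]

```text
clock: 4.52
eef_pos: [431.3, -371.1, 91.1]
eef_rot: [-3.141, 0.001, -0.318]
wrist_force: [-0.5, 0.4, -1.4]
finger_gap: 11.3
finger_force: 24.9
```

Run:
```python
from h import *
p,d=manip.camera("side");cv2.imwrite("pics/s1.png",cv2.resize(p[100:400,150:450],(600,600)))
print(manip.read_state()["clock"])
```

```text
4.5667
```

View pics/s1.png

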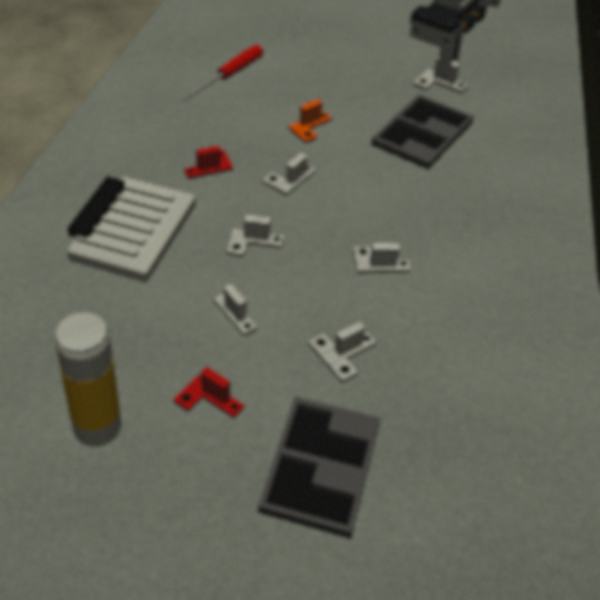

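The L1 bracket hangs level above the left-hand tray, at (445,78) in the crop. Next I'll lower and release it.

Call:
jog_arm:
  rows: [0,0,-1.8,0,0,0,1,0,0,-1.8,0,0,0,1,0,0,-1.5,0,0,0,1,0,0,-0.7,0,0,0,1,0,0,-0.4,0,0,0,1,0,0,-0.2,0,0,0,1,0,0,0,0,0,0,1,0,0,0,0,0,0,1,0,0,0,0,0,0,0.45,0,0,0,0,0,0,0.45,0,0,0,0,0,0,0.45,0,0,0,0,0,0,0.45,0,0,0,0,0,0,0.45,0,0,0,0,0,0,0.45]

```text
clock: 5.73
eef_pos: [431.4, -371.9, 27.5]
eef_rot: [3.142, -0.0, -0.32]
wrist_force: [-0.2, -0.6, -0.4]
finger_gap: 48.6
finger_force: 0.0
```

Call:
jog_arm:
  rows: [0,0,2.2,0,0,0,0.45,0,0,2.2,0,0,0,0.45,0,0,2.1,0,0,0,0.45,1.36,2.645,0,0,0,0.031,0.45,1.36,2.645,0,0,0,0.031,0.45,1.36,2.645,0,0,0,0.031,0.45,1.36,2.645,0,0,0,0.031,0.45,1.36,2.645,0,0,0,0.031,0.45,1.36,2.645,0,0,0,0.031,0.45,1.36,2.645,0,0,0,0.031,0.45,1.36,2.645,0,0,0,0.031,0.45,1.36,2.645,0,0,0,0.031,0.45,1.36,2.645,0,0,0,0.031,0.45,1.36,2.645,0,0,0,0.031,0.45,1.36,2.645,0,0,0,0.031,0.45,1.36,2.645,0,0,0,0.031,0.45,1.36,2.645,0,0,0,0.031,0.45,0,0,0,0,0,0,0.45,0,0,0,0,0,0,0.45,0,0,0,0,0,0,0.45]

```text
clock: 7.4
eef_pos: [621.5, -1.9, 92.2]
eef_rot: [3.142, 0.001, 0.113]
wrist_force: [0.1, -0.1, 0.8]
finger_gap: 51.6
finger_force: 0.0
```

Call:
jog_arm:
  rows: [0,0,-1.8,0,0,0,0.45,0,0,-1.8,0,0,0,0.45,0,0,-1.7,0,0,0,0.45,0,0,-1.0,0,0,0,0.45,0,0,-0.7,0,0,0,0.45,0,0,0,0,0,0,0.45,0,0,0,0,0,0,1,0,0,0,0,0,0,1,0,0,0,0,0,0,1,0,0,0,0,0,0,1,0,0,0,0,0,0,1,0,0,0,0,0,0,1,0,0,0,0,0,0,1,0,0,0,0,0,0,1]

```text
clock: 8.57
eef_pos: [621.9, -1.5, 22.7]
eef_rot: [3.141, -0.0, 0.114]
wrist_force: [-0.2, -0.0, 2.7]
finger_gap: 12.0
finger_force: 25.0
```

Call:
jog_arm:
  rows: [0,0,2.3,0,0,0,1,0,0,2.3,0,0,0,1,0,0,2.3,0,0,0,1,-1.2,-2.16,0,0,0,-0.031,1,-1.2,-2.16,0,0,0,-0.031,1,-1.2,-2.16,0,0,0,-0.031,1,-1.2,-2.16,0,0,0,-0.031,1,-1.2,-2.16,0,0,0,-0.031,1,-1.2,-2.16,0,0,0,-0.031,1,-1.2,-2.16,0,0,0,-0.031,1,-1.2,-2.16,0,0,0,-0.031,1,-1.2,-2.16,0,0,0,-0.031,1,-1.2,-2.16,0,0,0,-0.031,1,-1.2,-2.16,0,0,0,-0.031,1,-1.2,-2.16,0,0,0,-0.031,1,-1.2,-2.16,0,0,0,-0.031,1,-1.2,-2.16,0,0,0,-0.031,1,0,0,0,0,0,0,1,0,0,0,0,0,0,1,0,0,0,0,0,0,1]

```text
clock: 10.23
eef_pos: [453.9, -303.4, 91.3]
eef_rot: [-3.141, 0.0, -0.32]
wrist_force: [0.5, -0.0, -1.1]
finger_gap: 12.0
finger_force: 25.0
```

Call:
jog_arm:
  rows: [0,0,-1.8,0,0,0,1,0,0,-1.8,0,0,0,1,0,0,-1.5,0,0,0,1,0,0,-0.7,0,0,0,1,0,0,-0.4,0,0,0,1,0,0,-0.2,0,0,0,1,0,0,0,0,0,0,1,0,0,0,0,0,0,1,0,0,0,0,0,0,0.45,0,0,0,0,0,0,0.45,0,0,0,0,0,0,0.45,0,0,0,0,0,0,0.45,0,0,0,0,0,0,0.45,0,0,0,0,0,0,0.45]

```text
clock: 11.4
eef_pos: [453.8, -304.0, 27.5]
eef_rot: [3.142, -0.0, -0.32]
wrist_force: [0.3, 0.5, 0.5]
finger_gap: 48.3
finger_force: 0.0
```

Call:
jog_arm:
  rows: [0,0,2.2,0,0,0,0.45,0,0,2.2,0,0,0,0.45,0,0,2.1,0,0,0,0.45,0.9,0.94,0,0,0,0.09,0.45,0.9,0.94,0,0,0,0.09,0.45,0.9,0.94,0,0,0,0.09,0.45,0.9,0.94,0,0,0,0.09,0.45,0.9,0.94,0,0,0,0.09,0.45,0.9,0.94,0,0,0,0.09,0.45,0.9,0.94,0,0,0,0.09,0.45,0.9,0.94,0,0,0,0.09,0.45,0.9,0.94,0,0,0,0.09,0.45,0.9,0.94,0,0,0,0.09,0.45,0.9,0.94,0,0,0,0.09,0.45,0.9,0.94,0,0,0,0.09,0.45,0.9,0.94,0,0,0,0.09,0.45,0.9,0.94,0,0,0,0.09,0.45,0.9,0.94,0,0,0,0.09,0.45,0.9,0.94,0,0,0,0.09,0.45,0.9,0.94,0,0,0,0.09,0.45]

```text
clock: 13.07
eef_pos: [607.2, -143.6, 92.4]
eef_rot: [-3.141, -0.0, 1.214]
wrist_force: [-0.2, -1.3, 0.4]
finger_gap: 51.5
finger_force: 0.0
```

Call:
jog_arm:
  rows: [0,0,0,0,0,0,0.45,0,0,0,0,0,0,0.45,0,0,0,0,0,0,0.45]

```text
clock: 13.32
eef_pos: [606.3, -144.5, 92.3]
eef_rot: [-3.141, 0.0, 1.207]
wrist_force: [-0.5, -0.9, 0.4]
finger_gap: 51.9
finger_force: 0.0
```

Call:
jog_arm:
  rows: [0,0,-1.8,0,0,0,0.45,0,0,-1.8,0,0,0,0.45,0,0,-1.7,0,0,0,0.45,0,0,-1.0,0,0,0,0.45,0,0,-0.7,0,0,0,0.45,0,0,0,0,0,0,0.45,0,0,0,0,0,0,1,0,0,0,0,0,0,1,0,0,0,0,0,0,1,0,0,0,0,0,0,1,0,0,0,0,0,0,1,0,0,0,0,0,0,1,0,0,0,0,0,0,1,0,0,0,0,0,0,1]

```text
clock: 14.48
eef_pos: [606.9, -144.1, 22.7]
eef_rot: [3.141, -0.0, 1.21]
wrist_force: [-1.1, -0.2, 2.6]
finger_gap: 11.9
finger_force: 25.0
```

Call:
jog_arm:
  rows: [0,0,2.3,0,0,0,1,0,0,2.3,0,0,0,1,0,0,2.3,0,0,0,1,-0.99,3.045,0,0,0,-0.07,1,-0.99,3.045,0,0,0,-0.07,1,-0.99,3.045,0,0,0,-0.07,1,-0.99,3.045,0,0,0,-0.07,1,-0.99,3.045,0,0,0,-0.07,1,-0.99,3.045,0,0,0,-0.07,1,-0.99,3.045,0,0,0,-0.07,1,-0.99,3.045,0,0,0,-0.07,1,-0.99,3.045,0,0,0,-0.07,1,-0.99,3.045,0,0,0,-0.07,1,-0.99,3.045,0,0,0,-0.07,1,-0.99,3.045,0,0,0,-0.07,1,-0.99,3.045,0,0,0,-0.07,1,-0.99,3.045,0,0,0,-0.07,1,-0.99,3.045,0,0,0,-0.07,1,-0.99,3.045,0,0,0,-0.07,1,-0.99,3.045,0,0,0,-0.07,1]

```text
clock: 16.15
eef_pos: [437.7, 375.0, 91.4]
eef_rot: [3.142, 0.0, 0.016]
wrist_force: [1.2, -0.3, -1.8]
finger_gap: 12.0
finger_force: 25.0
```

Call:
jog_arm:
  rows: [0,0,0,0,0,0,1,0,0,0,0,0,0,1,0,0,0,0,0,0,1]

```text
clock: 16.4
eef_pos: [438.5, 373.1, 91.2]
eef_rot: [3.141, 0.0, 0.021]
wrist_force: [-0.7, -1.2, -0.4]
finger_gap: 11.3
finger_force: 25.0
```

Call:
jog_arm:
  rows: [0,0,-1.8,0,0,0,1,0,0,-1.8,0,0,0,1,0,0,-1.5,0,0,0,1,0,0,-0.7,0,0,0,1,0,0,-0.4,0,0,0,1,0,0,-0.2,0,0,0,1,0,0,0,0,0,0,1,0,0,0,0,0,0,1,0,0,0,0,0,0,0.45,0,0,0,0,0,0,0.45,0,0,0,0,0,0,0.45,0,0,0,0,0,0,0.45,0,0,0,0,0,0,0.45,0,0,0,0,0,0,0.45]

```text
clock: 17.57
eef_pos: [438.5, 373.6, 27.5]
eef_rot: [-3.142, -0.0, 0.02]
wrist_force: [0.2, -0.7, -0.2]
finger_gap: 48.3
finger_force: 0.0
```

Call:
jog_arm:
  rows: [0,0,2.2,0,0,0,0.45,0,0,2.2,0,0,0,0.45,0,0,2.1,0,0,0,0.45,0.03,-2.715,0,0,0,0.025,0.45,0.03,-2.715,0,0,0,0.025,0.45,0.03,-2.715,0,0,0,0.025,0.45,0.03,-2.715,0,0,0,0.025,0.45,0.03,-2.715,0,0,0,0.025,0.45,0.03,-2.715,0,0,0,0.025,0.45,0.03,-2.715,0,0,0,0.025,0.45,0.03,-2.715,0,0,0,0.025,0.45,0.03,-2.715,0,0,0,0.025,0.45,0.03,-2.715,0,0,0,0.025,0.45,0.03,-2.715,0,0,0,0.025,0.45,0.03,-2.715,0,0,0,0.025,0.45,0.03,-2.715,0,0,0,0.025,0.45,0.03,-2.715,0,0,0,0.025,0.45,0,0,0,0,0,0,0.45,0,0,0,0,0,0,0.45,0,0,0,0,0,0,0.45]

```text
clock: 19.23
eef_pos: [442.7, -6.2, 92.5]
eef_rot: [-3.141, -0.0, 0.369]
wrist_force: [0.1, 0.2, -0.5]
finger_gap: 51.8
finger_force: 0.0
```

Call:
jog_arm:
  rows: [0,0,-1.8,0,0,0,0.45,0,0,-1.8,0,0,0,0.45,0,0,-1.7,0,0,0,0.45,0,0,-1.0,0,0,0,0.45,0,0,-0.7,0,0,0,0.45,0,0,0,0,0,0,0.45,0,0,0,0,0,0,1,0,0,0,0,0,0,1,0,0,0,0,0,0,1,0,0,0,0,0,0,1,0,0,0,0,0,0,1,0,0,0,0,0,0,1,0,0,0,0,0,0,1,0,0,0,0,0,0,1]

```text
clock: 20.4
eef_pos: [442.8, -6.6, 22.6]
eef_rot: [3.141, -0.0, 0.37]
wrist_force: [-1.3, 0.0, 3.6]
finger_gap: 12.0
finger_force: 25.0
```

Call:
jog_arm:
  rows: [0,0,2.3,0,0,0,1,0,0,2.3,0,0,0,1,0,0,2.3,0,0,0,1,-0.02,2.2,0,0,0,-0.025,1,-0.02,2.2,0,0,0,-0.025,1,-0.02,2.2,0,0,0,-0.025,1,-0.02,2.2,0,0,0,-0.025,1,-0.02,2.2,0,0,0,-0.025,1,-0.02,2.2,0,0,0,-0.025,1,-0.02,2.2,0,0,0,-0.025,1,-0.02,2.2,0,0,0,-0.025,1,-0.02,2.2,0,0,0,-0.025,1,-0.02,2.2,0,0,0,-0.025,1,-0.02,2.2,0,0,0,-0.025,1,-0.02,2.2,0,0,0,-0.025,1,-0.02,2.2,0,0,0,-0.025,1,-0.02,2.2,0,0,0,-0.025,1,0,0,0,0,0,0,1,0,0,0,0,0,0,1,0,0,0,0,0,0,1]

```text
clock: 22.07
eef_pos: [439.7, 301.0, 91.1]
eef_rot: [3.141, 0.001, 0.02]
wrist_force: [1.4, -0.3, -1.1]
finger_gap: 12.1
finger_force: 25.0
```

Call:
jog_arm:
  rows: [0,0,-1.8,0,0,0,1,0,0,-1.8,0,0,0,1,0,0,-1.5,0,0,0,1,0,0,-0.7,0,0,0,1,0,0,-0.4,0,0,0,1,0,0,-0.2,0,0,0,1,0,0,0,0,0,0,1,0,0,0,0,0,0,1,0,0,0,0,0,0,0.45,0,0,0,0,0,0,0.45,0,0,0,0,0,0,0.45,0,0,0,0,0,0,0.45,0,0,0,0,0,0,0.45,0,0,0,0,0,0,0.45]

```text
clock: 23.23
eef_pos: [439.9, 301.5, 27.5]
eef_rot: [-3.141, -0.0, 0.02]
wrist_force: [0.2, 0.3, -0.0]
finger_gap: 48.5
finger_force: 0.0
```

Call:
jog_arm:
  rows: [0,0,2.2,0,0,0,0.45,0,0,2.2,0,0,0,0.45,0,0,2.1,0,0,0,0.45,0,-3,2,0,0,0,0.45,0,-3,2,0,0,0,0.45,0,-3,2,0,0,0,0.45,0,-3,1,0,0,0,0.45,0,-3,1,0,0,0,0.45,0,-3,0,0,0,0,0.45,0,-3,0,0,0,0,0.45,0,-3,0,0,0,0,0.45,0,-3,0,0,0,0,0.45,0,-3,0,0,0,0,0.45,0,0,0,0,0,0,0.45,0,0,0,0,0,0,0.45]

```text
clock: 24.48
eef_pos: [439.8, 0.5, 172.5]
eef_rot: [-3.142, -0.0, 0.017]
wrist_force: [-0.6, -0.3, -0.2]
finger_gap: 52.1
finger_force: 0.0
```

Run:
```python
from h import *
p,d=manip.camera("top");s,_=manip.camera("side")
f=lambda a,u,v:cv2.resize(a[v:v+100,u:u+130],(390,300),interpolation=cv2.INTER_CUBIC)
cv2.imwrite("pics/end.png",np.vstack([np.hstack([f(p,70,245),f(p,370,240)]),np.hstack([f(s,240,275),f(s,300,120)])]))
c=cloud("top",d)
for n,h,x,y,w in [("L a",1,431.6,-371.9,-.321),("L b",1,454.3,-303.6,-.321),("R a",-1,438.7,373.6,.021),("R b",-1,440.3,301.6,.021)]:
    q,k,_=fit("top",p,"b",h,x,y,w,dxy=15,z0=4);u,v=project("top",[[*q[:2],46]])[0].astype(int)
    print(n,q.round(3),round(k,2),"rib z",np.median(c[v-2:v+3,u-2:u+3,2]).round(1))
o=np.load("pics/top0.npz")["p"]
print("tee/straight diff",[np.abs(o[a:b,e:g].astype(int)-p[a:b,e:g]).mean().round(1) for a,b,e,g in[(262,305,187,232),(198,236,202,234),(95,160,222,308)]])
```

```text
L a [ 4.31419e+02 -3.71872e+02 -2.90000e-01] -0.49 rib z 46.4
L b [ 4.55137e+02 -3.04242e+02 -2.82000e-01] -0.53 rib z 45.8
R a [ 4.38638e+02  3.74377e+02 -3.40000e-02] -0.52 rib z 45.9
R b [4.38666e+02 3.00846e+02 1.10000e-02] -0.56 rib z 44.6
tee/straight diff [np.float64(4.3), np.float64(2.5), np.float64(3.0)]
```

View pics/end.png

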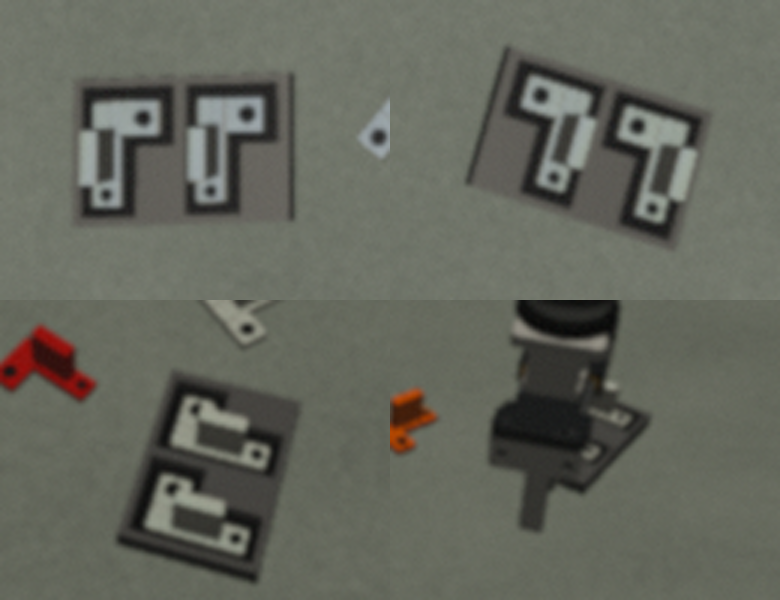

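All four brackets lie flat and centred in their pockets: (105,150) and (212,150) in the top-left panel, (555,130) and (655,160) in the top-right. Rib tops measure about 46 mm, as they should, and the tee and straight have not moved. Handing in.

```bash
python3 -c "
from cell import manip
print(manip.sign_off())"
```

```text
the job is handed in; nothing more can be done
None
```

The job is handed in: by the final camera check, both left-hand and both right-hand brackets lie flat, one per pocket, in their own trays, and the look-alikes, control unit and can were not touched (about 25 s of 109 s used); sign-off returned no verdict.

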